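# Load and lock the vial tray

### The job

Push the vial tray along its dock with a fingertip until it is fully home against the end stop. Then push the clamp lever over and down, past its dead point, until it snaps into lock and stays there by itself. Only push: do not lift the tray, and leave everything else on the bench where it stands.

Things in the scene. Friction and masses are not known exactly. Their poses are not given: they have to be found in the camera images.
- dock: Aluminium tray dock fixed to the bench; plate 260 x 100 x 8 mm (x -160 to +100). Origin at bench level on the centreline; x = loading direction, from the open end to the end stop and clamp; z up. Side rails 20 mm high, inner faces at y = +-32 mm (2 mm play a side). Steel clamp cheeks at x 52 to 92, y within +-19, 74 mm high.
- stop (a point): Centre of the end stop's face that the tray butts against, on the dock at x = +30 mm, y 0, 23 mm above the bench; the stop is 84 mm wide, its top 38 mm above the bench. The clamp's presser arm hangs over here: while the lever is up, its tip is at dock x +15 to +50 mm, 85 to 110 mm above the bench, y within +-7 mm.
- tray: Loose grey plastic vial tray, 100 mm long (x), 60 wide (y), 0.2 to 0.4 kg, with 12 short amber vials fixed in it (38 mm high); body 28 mm high. Origin: centre of its underside, 8 mm above the bench on the dock plate; x axis along dock x. Starts 37 to 67 mm short of the stop, slides with 1 to 4 N friction and stays put. Home: leading end touches the stop, origin at x = -20 mm in the dock's frame.
- tray_push (a point): Middle of the flat outer face of the tray's trailing end wall (tray x = -50 mm, away from the clamp), 48 mm above the bench: the place to push. The wall is 8 mm thick, 60 mm wide, its top 60 mm above the bench. At the other, leading end is a low lip (5 mm thick, top 48 mm above the bench) behind which the clamp's presser foot drops.
- lever (a joint): Angle (rad) of the clamp's over-centre lever about the dock's y axis. At 0 it stands 1.2 rad above level, leaning to dock +x; it turns towards +x and down (elevation = 1.2 - value); 1.1 is locked, on its stop. Starts at 0. A spring resists (up to 8 N at the grip) and throws it back to 0 if let go early; past the dead point, 0.85, the same spring snaps it to 1.1 and holds it.
- lever_pivot (a point): The lever's pivot axis, on the dock at x = +70 mm, y = 0, 60 mm above the bench. Same orientation as the dock.
- lever_grip (a point): Middle of the lever's grip, on the bar's centreline 75 mm from the pivot; moves with the lever. The lever is a flat steel bar; its black grip is 24 mm wide (dock y), 12 mm thick (6 mm each side of the centreline) and covers 45 to 97 mm from the pivot. The face to push looks back over the tray and upward. The presser arm is linked to the lever and comes down with it.
- jar: small amber screw-top jar, 42 mm diameter, 62 mm tall, standing beside the dock; leave it alone. Origin: centre of its underside.
- wrench: steel fitting wrench, 140 mm long, lying beside the dock; leave it alone.
- beaker: small glass beaker, 52 mm across the mouth, 58 mm tall, standing beside the dock; leave it alone. Origin: centre of its underside.
- vial: single clear glass vial with black cap, 23 mm diameter, 46 mm tall, standing beside the dock; leave it alone. Origin: centre of its underside.
- ferrule: loose steel collar, 34 mm outside diameter, 14 mm high, lying beside the dock; leave it alone. Origin: centre of its underside.
- tipbox: white pipette-tip box with clear lid, 120 x 80 x 59 mm, further left on the bench; leave it alone. Origin: centre of its underside.
- mouse: black computer mouse, 104 x 60 x 34 mm, further right on the bench; leave it alone. Origin: centre of its underside.

How it is judged:
By the outcome, as a careful person would: the job done as asked, in the order asked, and still so for the second after the job is handed in, with the robot touching nothing.
It also fails if it takes over 45 s, if anything falls off the work surface, if the arm or the gripper's body presses on something with over 40 N, if the wrist force passes 120 N, or if a joint passes its speed limit or range.

### The arm

A 6-joint arm with a two-finger parallel gripper is mounted at the origin on the work surface. World frame = base frame: x ahead of the robot, y to its left, z up, the work surface at z = 0. Lengths are in m, angles in rad, forces in N, time in s.
With the tool pointing down it reaches from about 0.35 to 0.975 m from the base axis. Payload 4.9 kg.
Tool frame: the origin (TCP) lies at the very end of the fingers, on their centre line; the grasp point (between the pads) lies 19 mm behind it (pinch_z is the distance from the TCP to the grasp point, in m); z points along the fingers, y is the line along which they close (so a half turn about z gives the same grasp; the last joint's range is limited). The gripper opens to 85 mm and grips with 20 to 120 N. Pads are 22 mm wide; open, the fingers measure 114 mm over their backs; the gripper's body (76 mm by 85 mm) begins 54 mm behind the grasp point. The pads swing forward as they close: fully open they stand 13 mm farther back than shut.
Start: joints at [1.084, 0.053, 1.613, -0, 1.476, -0.119], TCP at [0.225, 0.583, 0.231] pointing down, gripper open.
Joint ranges: [-3.01, 3.01], [-1.01, 2.22], [0.06, 2.58], [-1.02, 4.17], [0.09, 2.62], [-3.14, 3.14]. Speed limits (rad/s): [2.57, 2.57, 3.14, 3.14, 3.14, 3.14].

### API

Orientations are given as a unit quaternion [w, x, y, z].
In Python, from plant import * gives the robot as it stands. The module is installed in compiled form; this text tells all that it offers.
- The arm moves only by the tool play_rows, never from a script. Its arguments are lists of equal length, an entry for each row: "linear": the shift along the world's x, y, z in m, a list of three; "turn": the turn about the world's z in degrees. A call has 1 to 8 rows; each row shifts and turns the commanded pose from where the row before left it; what a row does not reach is not made up. A row lasts 1/8 s, in which the tool goes at most 62.5 mm and 10.7 degrees, less where a joint would pass 70% of its speed; a pose out of reach is approached as far as the arm can. A call is refused whole if a number of a shift passes 0.0625 or a number of a turn 10.7, either way. A call with a gripper value outside its range is refused whole. "hand" is the finger opening in m, from 0 to 0.0854, set as the call begins (left out, the last holds). The fingers move at their own pace and stop on an object; the grip force is fixed at half the most. Time passes only in rows, so rows that do not move let the fingers close. It gives the time, the measured TCP pose, the force, the opening and the grip force at its end, in the units of the state.
- state(): the state, without advancing time (a new reading comes with each control period).
- grab_frame(name): name is "scene" or "side" or "wrist"; returns the picture (420x560x3 uint8, red, green, blue); there is no depth.
- camera_info(name): a dict with "camera_matrix" (3x3 intrinsics, pixels), "distortion" ([k1, k2, p1, p2, k3] as OpenCV has them; the pictures are not rectified), "origin" and "attitude" of the camera in the world; the wrist camera has in their place "mount" (4x4, takes a point from camera to tool coordinates, whose origin is the TCP and whose axes are the flange's). Camera axes: x right, y down, z forward; pixel columns grow to the right and rows downward; lengths in m; the calibration is good to about 2 mm. A picture is of the moment at which its call begins: read the wrist's pose just before it. camera_info takes no time and is no camera call.
- job_done(): hands the job in; it is judged then, once.
Trained networks look in the newest picture that a camera, given by its name, has taken for a name from the list of things; names that differ only in an ending like _2 or _b are one class to them, and where a whole thing is asked for, a point or a joint stands for the part that bears it (a point fixed in the world has none). Each returns a list of dicts, best first, with "p" (0 to 1); they miss things now and then, are a little off and sometimes report something else, mostly with a low value. They report only what shows in the picture. A call takes as long as a camera call.
- trace(camera, thing): "region" (420x560 bool, what is visible of it) and "location" ([column, row] in pixels, amid what is visible of it).
The state is a dict: "time": time; "joint_pos": joint angles; "joint_vel": joint speeds; "joint_efforts": joint torques, N m; "tool_pos": TCP position; "tool_rot": TCP orientation; "contact_force": force on the tool from outside, world axes, zero at the start; "ft_torque": the same for the moment, N m; "gripper_width": opening from 0.0 (shut) to 1.0 (fully open); "grasp_force": force on a finger pad.
Only numpy, scipy, OpenCV 4.12 (cv2) and the standard library are available. Lean on these libraries where they do the work, as an engineer would, in place of code of your own. Each camera call takes 0.05 s, during which the arm holds its last target. There are 200 camera calls.

## Working session

There is one attempt and no reset: what is moved stays moved. The work goes in short steps, Python scripts to look and compute and a tool call to move; the robot and the scene stay as the last step left them, time stands still between calls to the robot, and variables do not carry over. Pictures are saved under pics/ and viewed, at most 10 in all, crops included, and the job is handed in when it is done.

Besides the shell and the picture viewer there is one more tool, called after "Call:" by a JSON object that holds its "name" and its "arguments". play_rows: Moves the arm, as the interface text tells. Its arguments: {"type":"object","properties":{"linear":{"type":"array","items":{"type":"array","items":{"type":"number"}}},"turn":{"type":"array","items":{"type":"number"}},"hand":{"type":"number"}},"required":["linear","turn"]}

```bash
mkdir -p pics
python3 - <<'E'
from plant import *
import cv2, numpy as np
s=state(); print(s)
ims=[]
for n in ("scene","side"):
    im=grab_frame(n)[:,:,::-1].copy(); cv2.imwrite(f"pics/{n}0.png",im)
    c=camera_info(n); print(n,c)
    for t in ("dock","tray","lever","jar","beaker","vial","wrench","ferrule"):
        r=trace(n,t)
        if r: 
            ys,xs=np.nonzero(r[0]["region"]); print(t,round(r[0]["p"],2),r[0]["location"],xs.min(),xs.max(),ys.min(),ys.max())
E
```

```text
{'time': 0.0, 'joint_pos': array([ 1.08394326e+00,  5.33776219e-02,  1.61431950e+00, -2.93507963e-05,
        1.47598921e+00, -1.18976977e-01]), 'joint_vel': array([0.00076387, 0.00113958, 0.00130381, 0.0010119 , 0.00020504,
       0.00015481]), 'joint_efforts': array([ 2.38701623e-04, -3.93666637e+01, -3.70184469e+01,  5.51233597e-05,
        6.80884783e-03, -2.90797334e-05]), 'tool_pos': array([0.22446752, 0.58262297, 0.23003491]), 'tool_rot': array([-2.98332415e-04,  1.82901113e-01,  9.83130758e-01, -1.00353295e-03]), 'contact_force': array([-0.09336878, -0.3291992 ,  0.59410959]), 'ft_torque': array([ 0.04651729, -0.02401614, -0.01431634]), 'grasp_force': 0.0, 'gripper_width': 1.000493573898152}
scene {'camera_matrix': array([[484.53544749,   0.        , 272.91164612],
       [  0.        , 484.53544749, 214.67961407],
       [  0.        ,   0.        ,   1.        ]]), 'distortion': array([-0.01951967,  0.        ,  0.        ,  0.        ,  0.        ]), 'origin': array([ 1.15333528, -0.99893054,  1.32593714]), 'attitude': array([-0.35579828,  0.89864456,  0.23820106, -0.09542
[... 327 characters left out ...]
[[453.33054802,   0.        , 285.3577434 ],
       [  0.        , 453.33054802, 207.97476363],
       [  0.        ,   0.        ,   1.        ]]), 'distortion': array([-0.08522626,  0.        ,  0.        ,  0.        ,  0.        ]), 'origin': array([ 0.39397672, -0.86923205,  0.86742317]), 'attitude': array([-0.4083164 ,  0.90777067, -0.08672707,  0.04133459])}
dock 0.7 [281.1, 254.4] 252 298 188 311
tray 0.65 [275.8, 276.3] 262 290 254 297
lever 0.62 [283.1, 200.0] 276 285 188 218
jar 0.9 [313.6, 272.2] 307 324 261 288
beaker 0.63 [321.2, 216.8] 312 330 207 232
vial 0.46 [241.0, 222.7] 235 244 216 233
wrench 0.52 [325.4, 253.0] 315 333 235 276
ferrule 0.62 [239.7, 263.2] 235 247 259 270
```

Run:
```python
import cv2, numpy as np
a=cv2.imread("pics/scene0.png")[185:295,185:305]; b=cv2.imread("pics/side0.png")[170:320,220:350]
a=cv2.resize(a,(390,358),interpolation=cv2.INTER_CUBIC); b=cv2.resize(b,(400,462),interpolation=cv2.INTER_CUBIC)
o=np.zeros((470,800,3),np.uint8); o[:358,:390]=a; o[:462,400:]=b; cv2.imwrite("pics/c0.png",o)
```

```text
(no output)
```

View pics/c0.png

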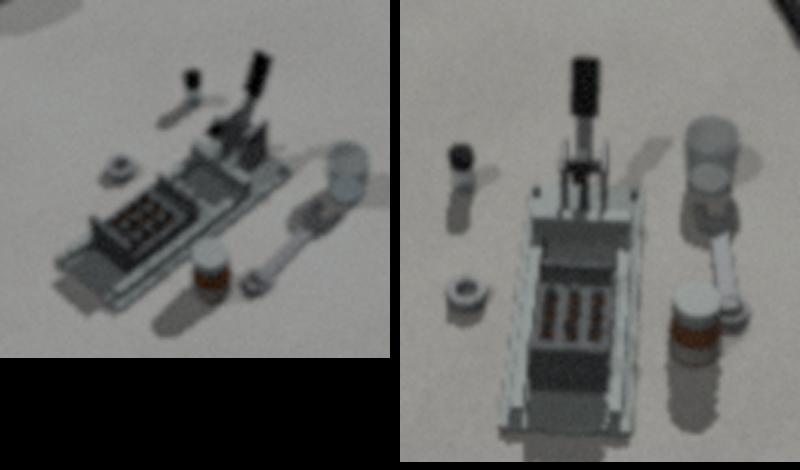

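```bash
cat > h.py <<'E'
from plant import *
import cv2, numpy as np
from scipy.spatial.transform import Rotation as R
def q2R(q): return R.from_quat(np.roll(q,-1)).as_matrix()
def campose(n,s=None):
    c=camera_info(n)
    if n=="wrist":
        s=s or state(); M=np.eye(4); M[:3,:3]=q2R(s["tool_rot"]); M[:3,3]=s["tool_pos"]; M=M@c["mount"]
        return c,M[:3,:3],M[:3,3]
    return c,q2R(c["attitude"]),np.array(c["origin"])
def px2w(P,uv,z):
    c,Rm,o=P
    u=cv2.undistortPoints(np.array(uv,float).reshape(-1,1,2),c["camera_matrix"],c["distortion"]).reshape(-1,2)
    d=np.c_[u,np.ones(len(u))]@Rm.T
    return o+d*((z-o[2])/d[:,2])[:,None]
def w2px(P,X):
    c,Rm,o=P
    return cv2.projectPoints(((np.atleast_2d(X)-o)@Rm).reshape(-1,1,3),np.zeros(3),np.zeros(3),c["camera_matrix"],c["distortion"])[0].reshape(-1,2)
E
python3 - <<'E'
from h import *
np.set_printoptions(precision=3,suppress=True)
P=campose("side"); f=lambda u,v:((u-400)/3.077+220,v/3.08+170)
print(px2w(P,[f(502,432),f(632,432),f(532,192),f(642,192)],0.008))
print("lever grip",px2w(P,[f(585,88)],0.13), "jar,beaker,vial,ferrule",px2w(P,[f(695,350),f(712,222),f(460,188),f(466,298)],0))
print(px2w(P,[f(570,365)],.05))
P=campose("scene"); g=lambda u,v:(u/3.25+185,v/3.255+185)
print(px2w(P,[g(58,262),g(115,305),g(290,172)],0.008)); print("lever",px2w(P,[g(259,76)],.13)) 
print(camera_info("wrist"), state()["time"])
E
```

```text
[[ 0.443 -0.25   0.008]
 [ 0.538 -0.268  0.008]
 [ 0.505 -0.004  0.008]
 [ 0.599 -0.022  0.008]]
lever grip [[ 0.55  -0.015  0.13 ]] jar,beaker,vial,ferrule [[ 0.605 -0.195  0.   ]
 [ 0.653 -0.061  0.   ]
 [ 0.444  0.021 -0.   ]
 [ 0.433 -0.108  0.   ]]
[[ 0.499 -0.231  0.05 ]]
[[ 0.447 -0.248  0.008]
 [ 0.53  -0.264  0.008]
 [ 0.597 -0.021  0.008]]
lever [[ 0.554 -0.012  0.13 ]]
{'camera_matrix': array([[304.864,   0.   , 277.868],
       [  0.   , 304.864, 217.02 ],
       [  0.   ,   0.   ,   1.   ]]), 'distortion': array([-0.011,  0.   ,  0.   ,  0.   ,  0.   ]), 'mount': array([[ 0.   , -0.964, -0.264,  0.066],
       [ 1.   ,  0.   ,  0.001, -0.001],
       [-0.001, -0.264,  0.964, -0.144],
       [ 0.   ,  0.   ,  0.   ,  1.   ]])} 0.9
```

Call:
{"name": "play_rows", "arguments": {"linear": [[0.01, -0.052, 0.005], [0.01, -0.052, 0.005], [0.01, -0.052, 0.005], [0.01, -0.052, 0.005], [0.017, -0.052, 0], [0.017, -0.052, 0], [0.017, -0.052, 0], [0.017, -0.052, 0]], "turn": [0, 0, 0, 0, 1.7, 1.7, 1.7, 1.7], "hand": 0}}

```text
time: 1.9
tool_pos: [0.3329, 0.1656, 0.2517]
tool_rot: [0.001, 0.123, 0.992, 0.0]
contact_force: [0.8, -0.5, -0.2]
gripper_width: 0.001
grasp_force: 0.0
```

Call:
{"name": "play_rows", "arguments": {"linear": [[0.02, -0.052, 0], [0.02, -0.052, 0], [0.02, -0.052, 0], [0.02, -0.052, 0], [0.02, -0.052, 0], [0.02, -0.052, 0], [0.02, -0.052, 0], [0.016, -0.052, 0], [0, 0, 0]], "turn": [0, 0, 0, 0, 0, 0, 0, 0, 0]}}

```text
invalid input at $: expected 1 to 8 rows
```

Call:
{"name": "play_rows", "arguments": {"linear": [[0.02, -0.052, 0], [0.02, -0.052, 0], [0.02, -0.052, 0], [0.02, -0.052, 0], [0.02, -0.052, 0], [0.02, -0.052, 0], [0.02, -0.052, 0], [0.016, -0.052, 0]], "turn": [0, 0, 0, 0, 0, 0, 0, 0]}}

```text
time: 2.9
tool_pos: [0.4892, -0.2508, 0.2514]
tool_rot: [0.0, 0.124, 0.992, 0.0]
contact_force: [0.2, 0.1, 1.2]
gripper_width: -0.002
grasp_force: 0.0
```

Call:
{"name": "play_rows", "arguments": {"linear": [[0, 0, 0]], "turn": [0]}}

```text
time: 3.02
tool_pos: [0.4889, -0.2517, 0.2506]
tool_rot: [-0.001, 0.126, 0.992, 0.0]
contact_force: [-0.3, 0.6, -0.1]
gripper_width: -0.002
grasp_force: 0.0
```

Run:
```python
from h import *
np.set_printoptions(precision=3,suppress=True)
s=state(); print(s["tool_pos"],s["tool_rot"],s["joint_vel"].round(3))
im=grab_frame("wrist")[:,:,::-1].copy(); cv2.imwrite("pics/w1.png",im)
P=campose("wrist",s); np.save("w1.npy",np.r_[s["tool_pos"],s["tool_rot"]])
for t in ("dock","tray","lever"):
    r=trace("wrist",t)
    if r:
        ys,xs=np.nonzero(r[0]["region"]); print(t,r[0]["p"],r[0]["location"],xs.min(),xs.max(),ys.min(),ys.max())
# predicted dock features overlay
o=np.array([.529,-.104,0]); ex=np.array([.248,.969,0]); ey=np.array([-.969,.248,0])
v=cv2.resize(im,None,fx=1.4,fy=1.4)
D=[(x,y,.02) for x in(-.16,.1) for y in(-.032,.032)]+[(x,y,.008) for x in(-.16,.1) for y in(-.05,.05)]+[(.03,0,.038),(.07,0,.06),(.097,0,.13)]
for p in D:
    q=w2px(P,o+ex*p[0]+ey*p[1]+np.array([0,0,p[2]]))[0]*1.4; cv2.circle(v,(int(q[0]),int(q[1])),3,(0,0,255),1)
cv2.imwrite("pics/w1v.png",v)
```

```text
[ 0.489 -0.252  0.251] [-0.001  0.126  0.992  0.   ] [ 0.045 -0.055  0.046  0.02   0.027  0.016]
dock 0.78 [421.1, 184.6] 275 559 146 225
tray 0.94 [346.2, 192.7] 302 393 164 222
lever 0.68 [526.1, 204.4] 483 559 190 221
```

View pics/w1v.png

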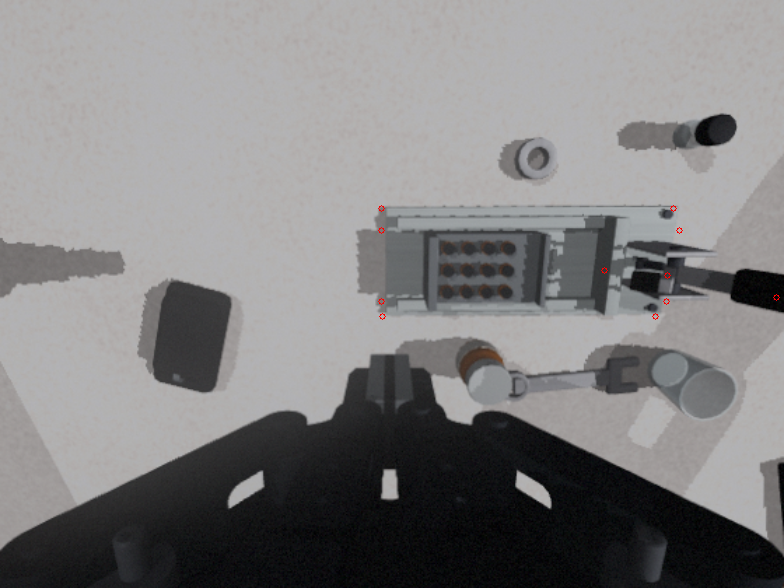

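Run:
```python
from h import *
np.set_printoptions(precision=4,suppress=True)
d=np.load("w1.npy"); P=campose("wrist",dict(tool_pos=d[:3],tool_rot=d[3:]))
W=lambda u,v,z:px2w(P,[(u/1.4,v/1.4)],z)[0]
A=W(387,207,.008);B=W(384,316,.008);C=W(660,318,.008)
yaw=np.arctan2(*(C-B)[[1,0]]);print("len",np.linalg.norm(C-B),"wid",np.linalg.norm(A-B),"yaw",np.degrees(yaw))
ex=np.array([np.cos(yaw),np.sin(yaw),0]);ey=np.array([-ex[1],ex[0],0])
o=((A+B)/2+ex*.16+(C-ex*.1+ey*.05))/2;o[2]=0;print("o",o,ex)
for n,p in dict(stopT=W(597,215,.038),stopB=W(597,314,.038),trailT=W(428,233,.060),trailB=W(428,310,.060),grip=W(770,289,.13)).items():
    print(n,(p-o)@ex,(p-o)@ey)
t=d[:3]-o;print("tcp dock",t@ex,t@ey, "tool y yaw", np.degrees(np.arctan2(*(q2R(d[3:])[:,1])[[1,0]])))
np.save("dock.npy",np.r_[o,yaw])
```

```text
len 0.26278364330196624 wid 0.10072261953946078 yaw 75.06364995004446
o [ 0.5306 -0.1002  0.    ] [0.2577 0.9662 0.    ]
stopT 0.012951027861084556 0.04700762073760714
stopB 0.024495958669463795 -0.03781030410799561
trailT -0.12762800138704605 0.033298259587534774
trailB -0.12562912092528494 -0.028977973739124648
grip 0.08702347954417754 0.006891970018341761
tcp dock -0.15715005320679537 0.0012598736487393694 tool y yaw 75.50627838800686
```

Call:
{"name": "play_rows", "arguments": {"linear": [[0, 0, -0.05], [0, 0, -0.05], [0, 0, -0.05], [0, 0, -0.04], [0, 0, -0.0165], [0, 0, 0]], "turn": [0, 0, 0, 0, 0, 0]}}

```text
time: 3.98
tool_pos: [0.4884, -0.2479, 0.0446]
tool_rot: [-0.001, 0.124, 0.992, 0.0]
contact_force: [0.1, 0.8, 0.0]
gripper_width: 0.0
grasp_force: 0.0
```

Call:
{"name": "play_rows", "arguments": {"linear": [[0.001, 0.005, 0], [0.001, 0.005, 0], [0.001, 0.004, 0], [0.001, 0.004, 0], [0.001, 0.004, 0], [0, 0, 0]], "turn": [0, 0, 0, 0, 0, 0]}}

```text
time: 4.72
tool_pos: [0.4938, -0.2265, 0.0448]
tool_rot: [0.0, 0.124, 0.992, 0.0]
contact_force: [0.0, -1.4, -0.3]
gripper_width: -0.001
grasp_force: 0.3
```

Run:
```python
from h import *
s=state(); print(s["tool_pos"],s["contact_force"])
im=grab_frame("wrist")[:,:,::-1].copy(); cv2.imwrite("pics/w2.png",im)
```

```text
[ 0.49380743 -0.22647864  0.04478385] [ 0.03433378 -1.38898495 -0.27016238]
```

View pics/w2.png

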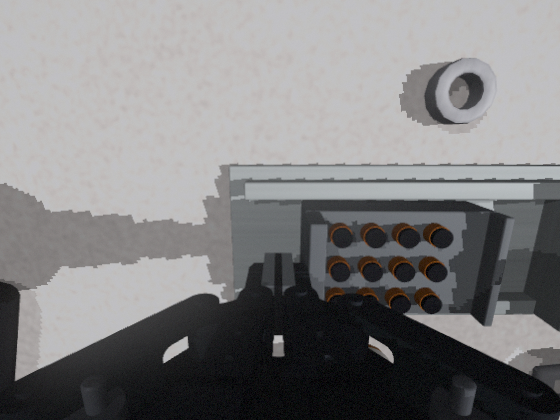

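Call:
{"name": "play_rows", "arguments": {"linear": [[0.0013, 0.0049, 0], [0.0013, 0.0049, 0], [0.0013, 0.0049, 0], [0.0013, 0.0049, 0], [0.0013, 0.0049, 0], [0.0013, 0.0049, 0], [0.0013, 0.0049, 0], [0.0013, 0.0049, 0]], "turn": [0, 0, 0, 0, 0, 0, 0, 0]}}

```text
time: 5.78
tool_pos: [0.5041, -0.1872, 0.0447]
tool_rot: [-0.0, 0.124, 0.992, 0.0]
contact_force: [0.5, -0.8, -0.5]
gripper_width: -0.003
grasp_force: 0.5
```

Call:
{"name": "play_rows", "arguments": {"linear": [[0.0005, 0.002, 0], [0.0005, 0.002, 0], [0.0005, 0.002, 0], [0, 0, 0]], "turn": [0, 0, 0, 0]}}

```text
time: 6.28
tool_pos: [0.5057, -0.1814, 0.0449]
tool_rot: [0.0, 0.124, 0.992, 0.0]
contact_force: [-0.4, 0.8, -0.6]
gripper_width: 0.001
grasp_force: 0.0
```

Call:
{"name": "play_rows", "arguments": {"linear": [[0.0005, 0.002, 0], [0.0005, 0.002, 0], [0, 0, 0]], "turn": [0, 0, 0]}}

```text
time: 6.65
tool_pos: [0.5065, -0.1804, 0.0456]
tool_rot: [0.0, 0.124, 0.992, -0.003]
contact_force: [-3.6, -10.4, 1.7]
gripper_width: 0.001
grasp_force: 5.2
```

Run:
```python
from h import *
s=state(); print(s["tool_pos"],s["contact_force"])
a=grab_frame("wrist")[:,:,::-1].copy()
cv2.imwrite("pics/w3.png",a)
```

```text
[ 0.50650803 -0.18036666  0.04564935] [ -3.62733505 -10.43073164   1.65423817]
```

View pics/w3.png

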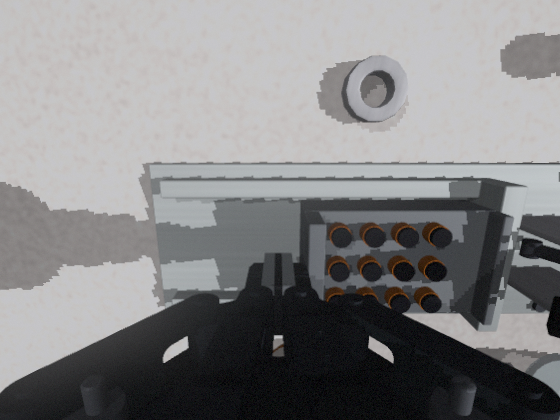

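Call:
{"name": "play_rows", "arguments": {"linear": [[-0.003, -0.011, 0], [0, 0, 0.05], [0, 0, 0.055], [0, 0, 0.05], [0.014, 0.0535, 0], [0.014, 0.0535, 0], [0.0145, 0.0535, 0], [0, 0, 0]], "turn": [0, 0, 0, 0, 0, 0, 0, 0]}}

```text
time: 7.7
tool_pos: [0.5464, -0.0249, 0.1997]
tool_rot: [-0.0, 0.122, 0.993, 0.001]
contact_force: [-1.0, 0.2, 0.1]
gripper_width: 0.001
grasp_force: 0.0
```

Run:
```python
from h import *
s=state(); print(s["tool_pos"],s["tool_rot"],s["contact_force"])
a=grab_frame("wrist")[:,:,::-1].copy()
b=grab_frame("side")[:,:,::-1].copy(); cv2.imwrite("pics/s4.png",b)
b=cv2.resize(b[150:330,230:320],(240,480),interpolation=cv2.INTER_CUBIC)
o=np.zeros((480,800,3),np.uint8); o[:420,:560]=a; o[:,560:]=b; cv2.imwrite("pics/w4.png",o)
```

```text
[ 0.54641462 -0.02491699  0.19974239] [-1.27761840e-04  1.21658391e-01  9.92571745e-01  7.41861420e-04] [-0.98959588  0.24749863  0.08548146]
```

View pics/w4.png

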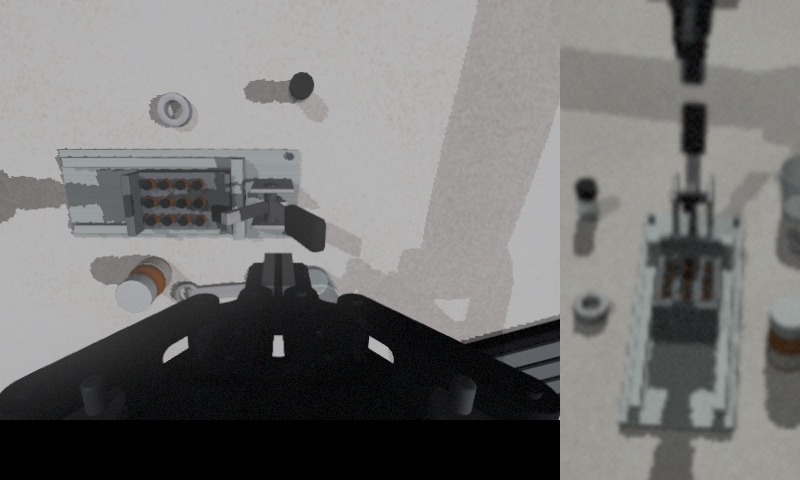

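Call:
{"name": "play_rows", "arguments": {"linear": [[-0.003, -0.012, 0], [0, 0, -0.035], [0, 0, -0.028], [0, 0, 0]], "turn": [0, 0, 0, 0]}}

```text
time: 8.3
tool_pos: [0.5408, -0.0415, 0.134]
tool_rot: [-0.003, 0.126, 0.992, 0.0]
contact_force: [-1.2, 0.3, 0.3]
gripper_width: -0.003
grasp_force: 0.0
```

Call:
{"name": "play_rows", "arguments": {"linear": [[0.001, 0.004, 0], [0.001, 0.004, 0], [0.001, 0.004, 0], [0.001, 0.004, 0], [0, 0, 0]], "turn": [0, 0, 0, 0, 0]}}

```text
time: 8.93
tool_pos: [0.5473, -0.0237, 0.137]
tool_rot: [0.0, 0.124, 0.992, -0.0]
contact_force: [-0.2, -0.0, -0.1]
gripper_width: 0.002
grasp_force: 0.0
```

Run:
```python
from h import *
s=state(); print(s["tool_pos"],s["contact_force"])
a=grab_frame("wrist")[:,:,::-1].copy(); cv2.imwrite("pics/w5.png",a)
```

```text
[ 0.54725584 -0.02367483  0.13699362] [-0.18802875 -0.04272264 -0.07682904]
```

View pics/w5.png

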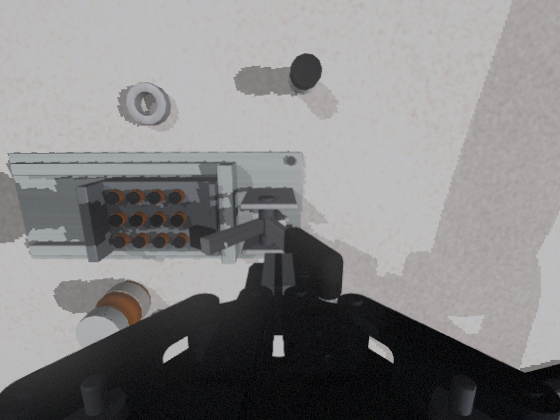

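Call:
{"name": "play_rows", "arguments": {"linear": [[0.0003, 0.001, -0.002], [0.0018, 0.007, -0.003], [0.0018, 0.007, -0.003], [0.0016, 0.0062, -0.0043], [0.0016, 0.0062, -0.0043], [0, 0, 0]], "turn": [0, 0, 0, 0, 0, 0]}}

```text
time: 9.72
tool_pos: [0.5547, 0.0036, 0.1207]
tool_rot: [0.0, 0.124, 0.992, -0.0]
contact_force: [-1.2, -3.1, 5.0]
gripper_width: 0.0
grasp_force: 2.7
```

Run:
```python
from h import *
s=state(); print(s["tool_pos"],s["contact_force"])
a=grab_frame("wrist")[:,:,::-1].copy()
b=grab_frame("side")[:,:,::-1].copy()
b=cv2.resize(b[150:330,230:320],(240,480),interpolation=cv2.INTER_CUBIC)
o=np.zeros((480,800,3),np.uint8); o[:420,:560]=a; o[:,560:]=b; cv2.imwrite("pics/w6.png",o)
```

```text
[0.55465046 0.00359663 0.12065488] [-1.17034562 -3.14095793  4.97084018]
```

View pics/w6.png

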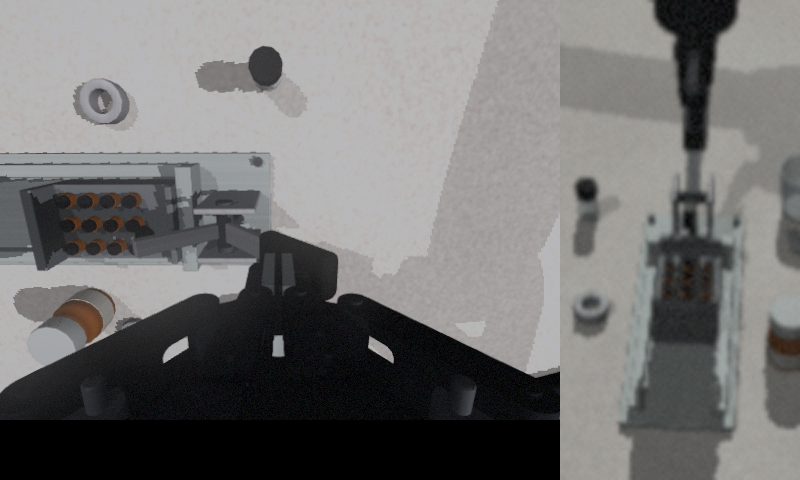

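The lever is moving down under the fingertip (fingertip at about (278,265), on the grip), presser coming down over the tray's lip, contact about 6 N. I carry on along the arc.

Call:
{"name": "play_rows", "arguments": {"linear": [[0.0014, 0.0053, -0.0056], [0.0014, 0.0053, -0.0056], [0.0011, 0.0041, -0.0065], [0.0011, 0.0041, -0.0065], [0.0008, 0.0031, -0.0071], [0.0006, 0.0024, -0.0074], [0, 0, 0]], "turn": [0, 0, 0, 0, 0, 0, 0]}}

```text
time: 10.7
tool_pos: [0.5594, 0.0279, 0.0797]
tool_rot: [-0.002, 0.124, 0.992, -0.0]
contact_force: [-0.4, 0.2, 0.3]
gripper_width: -0.004
grasp_force: 0.0
```

Run:
```python
from h import *
s=state(); print(s["tool_pos"],s["contact_force"])
a=grab_frame("wrist")[:,:,::-1].copy()
b=grab_frame("side")[:,:,::-1].copy()
b=cv2.resize(b[150:330,230:320],(240,480),interpolation=cv2.INTER_CUBIC)
o=np.zeros((480,800,3),np.uint8); o[:420,:560]=a; o[:,560:]=b; cv2.imwrite("pics/w7.png",o)
```

```text
[0.55941372 0.0278841  0.07973077] [-0.36262568  0.15921706  0.25600395]
```

View pics/w7.png

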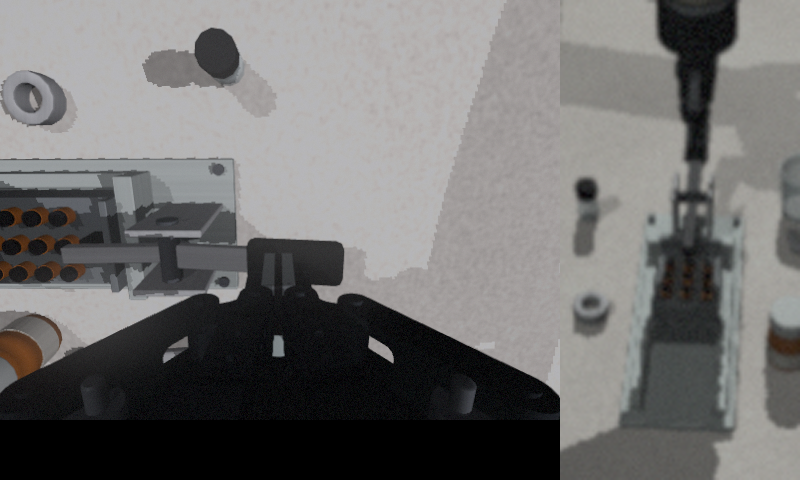

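Call:
{"name": "play_rows", "arguments": {"linear": [[0, 0, 0.03], [0, 0, 0.05], [0, 0, 0.05], [-0.02, 0, 0.03], [-0.05, 0, 0], [-0.04, 0, 0], [0, 0, 0], [0, 0, 0]], "turn": [0, 0, 0, 0, 0, 0, 0, 0]}}

```text
time: 11.8
tool_pos: [0.4511, 0.0274, 0.242]
tool_rot: [0.001, 0.124, 0.992, 0.0]
contact_force: [-0.7, -0.7, 0.7]
gripper_width: -0.001
grasp_force: 0.0
```

Run:
```python
from h import *
s=state(); print(s["tool_pos"],s["contact_force"])
a=grab_frame("scene")[185:295,185:305,::-1].copy(); b=grab_frame("side")[170:320,220:350,::-1].copy()
a=cv2.resize(a,(390,358),interpolation=cv2.INTER_CUBIC); b=cv2.resize(b,(400,462),interpolation=cv2.INTER_CUBIC)
o=np.zeros((470,800,3),np.uint8); o[:358,:390]=a; o[:462,400:]=b; cv2.imwrite("pics/c8.png",o)
```

```text
[0.45109343 0.02741821 0.24203906] [-0.70993718 -0.6946051   0.74024755]
```

View pics/c8.png

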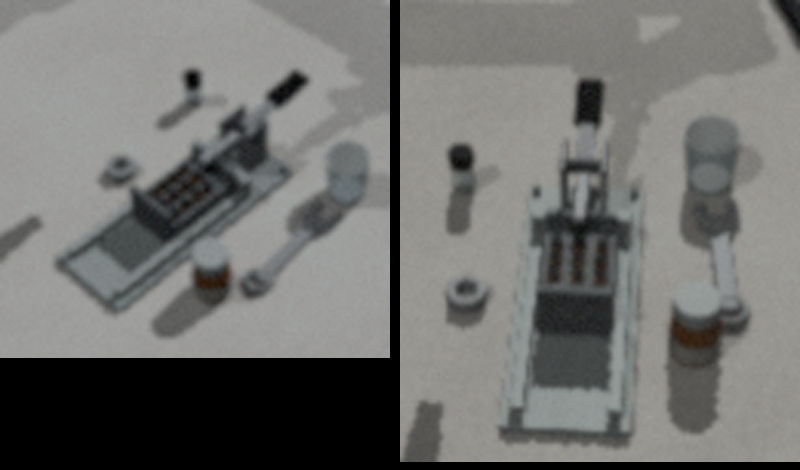

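The lever has stayed down by itself with the presser over the tray's lip. In the side view the grip is at about (589,102), the tray is against the stop, and the other objects are where they were.

```bash
python3 -c "
from plant import *
print(job_done())"
```

```text
the job is handed in; nothing more can be done
None
```

The tray is home against the stop, the clamp lever snapped into lock and stayed there with the arm clear, nothing else on the bench was moved, and the job was handed in at about 12 s of the 45 s allowed.

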